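# Prove a vent plug in the tub's port and show its mesh to the inspection camera

### The arm

A 6-joint arm with a two-finger parallel gripper is mounted at the origin on the work surface. World frame = base frame: x ahead of the robot, y to its left, z up, the work surface at z = 0. Lengths are in m, angles in rad, forces in N, time in s.
With the tool pointing down it reaches from about 0.325 to 0.925 m from the base axis. Payload 3.1 kg.
Tool frame: the origin (TCP) lies midway between the tips of the shut fingers; the grasp point (between the pads) lies 19 mm behind it; z points along the fingers, y is the direction in which the jaws open and shut (so a half turn about z gives the same grasp; the last joint's range is limited). The gripper opens to 85 mm and grips with 20 to 120 N. Pads are 22 mm wide; open, the fingers measure 114 mm over their backs; the gripper's body (76 mm by 85 mm) begins 54 mm behind the grasp point. The pads swing forward as they close: fully open they stand 13 mm farther back than shut.
Start: joints at [1.023, 0.217, 1.613, -0, 1.311, -0.112], TCP at [0.264, 0.567, 0.231] pointing down, gripper open.
Joint ranges: [-2.75, 2.75], [-0.78, 2.1], [0.31, 2.55], [-1.13, 4.27], [0.13, 2.63], [-2.58, 2.58]. Speed limits (rad/s): [2.79, 2.79, 3.14, 3.14, 3.14, 3.14].

### API

Orientations are given as a unit quaternion [x, y, z, w].
In Python, from rig import arm, cams, find_in, masks_of gives the robot as it stands.
- The arm moves only by the shell command python3 -m inch 'ROWS' [FORCE]. ROWS is JSON, a list of rows, each an object with "delta_pos": the shift along the tool's x, y, z each as a share of 0.06 m, from -1 to 1, a list of three; "spin": the turn about the tool's z as a share of 0.08 rad, from -1 to 1; "jaw": the closure, from -1 (fully open) to 1 (shut). A call has 1 to 20 rows; each row shifts and turns the pose as measured when the row begins, along the tool's axes as they then stand; what a row does not reach is not made up. A row lasts 1/8 s, in which the tool goes at most 62.5 mm and 10.7 degrees, less where a joint would pass 70% of its speed; a pose out of reach is approached as far as the arm can. A call with a number of a shift or a turn outside -1 to 1 is refused whole. A call with a gripper value outside its range is refused whole. The fingers move at their own pace and stop on an object; FORCE is the grip in N (left out, the last holds). Time passes only in rows, so rows that do not move let the fingers close. It gives the time, the measured TCP pose, the force and the opening at its end, in the units of the state.
- arm.get_state(): the state, without advancing time (a new reading comes with each control period).
- cams.get_image(name): name is "side" or "top" or "wrist"; returns (picture, depth): 420x560x3 uint8, red, green, blue; 420x560 float32, m along the optical axis (not along the pixel's ray), 0 where there is no reading.
- cams.camera_params(name): a dict with "mtx" (3x3 intrinsics, pixels), "R" (3x3) and "t" (3): a world point X has camera coordinates R X + t. Camera axes: x right, y down, z forward; pixel columns grow to the right and rows downward; lengths in m; the calibration is good to about 2 mm. A picture is of the moment at which its call begins: read the wrist's pose just before it. camera_params takes no time and is no camera call; for the wrist camera it gives the pose at the moment of the call.
- arm.close_job(): hands the job in, once; it reports no verdict.
Trained networks look in the newest picture that a camera, given by its name, has taken for a name from the list of things; names that differ only in an ending like _2 or _b are one class to them, and where a whole thing is asked for, a point or a joint stands for the part that bears it (a point fixed in the world has none). Each returns a list of dicts, best first, with "confidence" (0 to 1); they miss things now and then, are a little off and sometimes report something else, mostly with a low value. They report only what shows in the picture. A call takes as long as a camera call. They do not tell look-alikes from the thing itself.
- find_in(query, camera): "pixel" ([row, column] in pixels, amid what is visible of it).
- masks_of(query, camera): "mask" (420x560 bool, what is visible of it) and "pixel" ([row, column] in pixels, amid what is visible of it).
The state is a dict: "clock": time; "qpos": joint angles; "joint_velocities": joint speeds; "tau": joint torques, N m; "ee_pos": TCP position; "tcp_rot": TCP orientation; "ft_force": force on the tool from outside, world axes, zero at the start; "wrist_torque": the same for the moment, N m; "finger_gap": finger opening in m.
Only numpy, scipy, OpenCV 4.12 (cv2) and the standard library are available. Lean on these libraries where they do the work, as an engineer would, in place of code of your own. Each camera call takes 0.05 s, during which the arm holds its last target. There are 200 camera calls.

### The job

Of the three vent plugs in the tray, find the one that fits the port in the rearing tub's lid: seat it gently and fully home in the port, flange down on the lid, then draw it out again. Hold it up in the air before the inspection camera, mesh end squarely facing the lens, centred on the lens's line of sight with the mesh 8 cm from the lens, and finish while holding it there, still. Never touch the camera or its stand, leave the other things on the desk where they are, and have the plugs that do not fit in the tray at the end.

Things in the scene. Friction and masses are not known exactly. Their poses are not given: they have to be found in the camera images.
- tray: White open tray, 270 mm (its x) by 110 mm (its y), walls 14 mm high and 4 mm thick, fixed; origin at the centre of its underside. The three plugs stand in it on its 4 mm floor in a row along its x, about 85 mm apart, in any order.
- plug_a_mid (a point): Half-way point (38 mm above the foot) of a grey vent plug standing in the tray, 76 mm tall, 40 to 85 g. z: its axis, foot to knob. From the foot up: body 28 mm in diameter, 30 mm long, its end (the foot) chamfered 2 mm, with the mesh; flange 36 mm wide, 6 mm thick; knob 20 mm in diameter, 40 mm long, to grip it by (fingertips above the flange). This is the slimmest plug and the only one that fits the port.
- plug_a_foot (a point): Centre of the foot (mesh end) of the 28 mm plug; same axes as the plug.
- plug_b_mid (a point): Half-way point (38 mm above the foot) of a grey vent plug standing in the tray, 76 mm tall, 40 to 85 g. z: its axis, foot to knob. From the foot up: body 34 mm in diameter, 30 mm long, its end (the foot) chamfered 2 mm, with the mesh; flange 42 mm wide, 6 mm thick; knob 20 mm in diameter, 40 mm long, to grip it by (fingertips above the flange). Too wide for the port.
- plug_c_mid (a point): Half-way point (38 mm above the foot) of a grey vent plug standing in the tray, 76 mm tall, 40 to 85 g. z: its axis, foot to knob. From the foot up: body 40 mm in diameter, 30 mm long, its end (the foot) chamfered 2 mm, with the mesh; flange 48 mm wide, 6 mm thick; knob 20 mm in diameter, 40 mm long, to grip it by (fingertips above the flange). Too wide for the port.
- plug_a: The 28 mm plug itself; origin at the centre of its foot, z up its axis.
- tub: Fixed clear rearing tub with a flat black lid 190 mm (its x) by 140 mm (its y); lid top 100 mm above the desk; origin at the centre of its underside.
- port (a point): Centre of the mouth of the round port in the tub's lid, level with the lid's top; 35 mm from the tub's centre along its x. Bore 32 mm, vertical, 18 mm through the lid with a 3 mm chamfer and a pale rim, hollow below (over 60 mm free), so a seated plug's flange rests on the lid with its foot 30 mm below this point.
- stand: Fixed stand of the inspection camera: base plate 130 by 100 mm, upright rod 202 mm tall behind the camera, 85 mm from the lens's upright line on the side away from the robot. It carries the camera head, a white barrel 42 mm in diameter.
- lens (a point): Centre of the lens's front glass. z points along the line of sight, which rises towards the robot's side at 35 degrees from the vertical. The camera's height on its rod varies by up to 50 mm from one time to another; it then stays put.
- view (a point): The point on the line of sight 80 mm in front of the lens, where the centre of the plug's mesh end (foot) belongs. z points away from the lens, so the plug's own z (foot to knob) must point along this z.
- carriage (a joint): Height setting of the camera on its rod, 0 to 0.05 m upwards; clamped, not to be moved.
- plug_b: The 34 mm plug itself; origin at the centre of its foot, z up its axis.
- plug_c: The 40 mm plug itself; origin at the centre of its foot, z up its axis.
- mister: Bystander: white spray bottle, 70 mm across, 170 mm tall, standing; origin at its underside. To be left alone.
- jar: Bystander: clear jar with black cap, 66 mm across, 80 mm tall, standing; origin at its underside. To be left alone.
- brush: Bystander: brush lying on the desk; origin at its underside. To be left alone.
- cup: Bystander: small white bowl, 60 mm across, 40 mm tall; origin at its underside. To be left alone.
There are look-alikes about, which are no part of the job. Leave any green or pink look-alike of the plug_b alone.

How it is judged:
On the way:
1. the fitting plug sits fully home in the port, flange on the lid (horizontal distance between plug_a_foot and port below 0.005 m and z of plug_a_foot in the frame of port below -0.0275 m and angle between plug_a's own z axis and vertical below 0.12 rad), for 0.2 s.
At the end, for the whole second after the job is handed in: The 28 mm plug, after having been seated in the port, is held still in the air by the fingers alone: centre of its mesh end within 15 mm of the view point 80 mm before the lens, mesh towards the lens, axis within 12.6 degrees of the line of sight; the other two plugs are in the tray (distance between plug_a_foot and view below 0.015 m and angle between the z axis of plug_a and the z axis of view, either way round below 0.22 rad and z of plug_a_mid in the frame of lens above 0.09 m and height (world z) of plug_a_foot above 0.1 m and contact force between the fingers and plug_a above 1 N and contact force between plug_a and stand below 0.1 N and contact force between plug_a and tub below 0.1 N and linear speed of plug_a below 0.02 m/s and angular speed of plug_a below 0.2 rad/s and x of plug_b_mid in the frame of tray between -0.135 and 0.135 m and y of plug_b_mid in the frame of tray between -0.055 and 0.055 m and height (world z) of each of plug_b_mid, plug_c_mid below 0.07 m and x of plug_c_mid in the frame of tray between -0.135 and 0.135 m and y of plug_c_mid in the frame of tray between -0.055 and 0.055 m); the arm keeps its last pose, push and grip.
It fails at once if the camera or its stand is touched (contact force between stand and anything else above 1 N).
It fails at once if a plug is forced against the tub (over 45 N) (contact force between any of plug_a, plug_b, plug_c and tub above 45 N).
It fails at once if another thing on the desk is shifted by more than 30 mm (distance of any of mister, jar, brush, cup from where it was at the start of the episode above 0.03 m).
It also fails if it takes over 51 s, if anything falls off the work surface, if the arm or the gripper's body presses on something with over 40 N, if the wrist force passes 120 N, or if a joint passes its speed limit or range.

## Working session

There is one attempt and no reset: what is moved stays moved. The work goes in short steps, Python scripts to look and compute and a shell command to move; the robot and the scene stay as the last step left them, time stands still between calls to the robot, and variables do not carry over. Pictures are saved under pics/ and viewed, about 8 in all and at most 12, crops included, and the job is handed in when it is done.

```bash
ls; mkdir -p pics; cat > h.py <<'E'
import numpy as np, cv2
from rig import arm, cams, find_in, masks_of
from scipy.spatial.transform import Rotation as Ro
def snap(c,name=None):
    im,d=cams.get_image(c)
    if name: cv2.imwrite(f'pics/{name}.png',im[:,:,::-1])
    return im,d,cams.camera_params(c)
def unproj(p,d,P):
    r,c=p; K=P['mtx']
    x=np.linalg.inv(K)@np.array([c,r,1.0])*d
    return np.asarray(P['R']).T@(x-P['t'])
def proj(X,P):
    x=P['mtx']@(np.asarray(P['R'])@X+P['t']); return x[1]/x[2],x[0]/x[2]
def onplane(p,z,P):
    a=unproj(p,0.1,P);b=unproj(p,1.,P);return a+(b-a)*(z-a[2])/(b[2]-a[2])
def cloud(mask,d,P):
    r,c=np.nonzero(mask&(d>0)); K=P['mtx']
    x=(np.linalg.inv(K)@np.stack([c,r,np.ones(len(r))]))*d[r,c]
    return (np.asarray(P['R']).T@(x-np.asarray(P['t'])[:,None])).T
def st():
    s=arm.get_state(); print(s['clock'],np.round(s['ee_pos'],4),Ro.from_quat(s['tcp_rot']).as_matrix().round(3).tolist(),np.round(s['qpos'],3),np.round(s['ft_force'],2),round(s['finger_gap'],4)); return s
E
python3 - <<'E'
from h import *
st()
for c in ('top','side'):
    im,d,P=snap(c,c+'0'); print(c,'campos',np.round(-np.asarray(P['R']).T@P['t'],3))
    for q in ('tray','plug_a','tub','stand','lens','port','mister','jar','brush','cup'):
        for m in masks_of(q,c)[:4]:
            pc=cloud(m['mask'],d,P)
            print(q,round(m['confidence'],2),np.round(m['pixel']),m['mask'].sum(),np.round(np.median(pc,0),3) if len(pc) else '',np.round(pc.min(0),3) if len(pc) else '',np.round(pc.max(0),3) if len(pc) else '')
E
```

```text
pics
0.0 [0.2634 0.5659 0.2299] [[-0.907, 0.422, -0.001], [0.422, 0.907, -0.002], [0.0, -0.002, -1.0]] [ 1.023  0.218  1.615  0.     1.311 -0.112] [-0.14  0.81  0.67] 0.0855
top campos [ 0.372 -0.024  1.178]
tray 0.79 [267. 348.] 4243 [ 0.491 -0.235  0.004] [ 0.36  -0.307 -0.005] [ 0.636 -0.171  0.079]
plug_a 0.71 [288. 361.] 183 [ 0.417 -0.24   0.042] [ 0.402 -0.259 -0.   ] [ 0.438 -0.227  0.085]
plug_a 0.69 [194. 402.] 265 [ 0.647 -0.356  0.038] [ 0.632 -0.381 -0.002] [ 0.682 -0.341  0.081]
plug_a 0.68 [240. 407.] 257 [ 0.529 -0.358  0.037] [ 0.512 -0.391 -0.001] [ 0.557 -0.344  0.081]
plug_a 0.56 [259. 358.] 305 [ 0.491 -0.234  0.041] [ 0.471 -0.261  0.009] [ 0.517 -0.215  0.085]
tub 0.56 [238. 161.] 5725 [0.53  0.225 0.1  ] [ 0.426  0.135 -0.005] [0.669 0.344 0.107]
stand 0.87 [166. 274.] 2100 [ 0.723 -0.046  0.014] [ 0.657 -0.101 -0.003] [0.808 0.008 0.206]
lens 0.69 [167. 276.] 497 [ 0.701 -0.046  0.087] [ 0.663 -0.065  0.009] [ 0.769 -0.022  0.108]
lens 0.63 [290. 358.] 164 [ 0.416 -0.239  0.043] [ 0.402 -0.258  0.004] [ 0.433 -0.227  0.084]
port 0.6 [239. 160.] 5567 [0.53  0.
[... 1897 characters left out ...]
64 0.027] [ 0.75   0.126 -0.   ] [0.805 0.186 0.042]
port 0.5 [304. 328.] 438 [ 0.582 -0.25   0.039] [ 0.567 -0.264  0.001] [ 0.628 -0.213  0.082]
mister 0.7 [173. 220.] 4501 [0.523 0.183 0.097] [ 0.422  0.131 -0.006] [0.694 0.438 0.102]
mister 0.39 [213. 333.] 717 [ 0.702 -0.057  0.077] [ 0.66  -0.07  -0.005] [0.821 0.053 0.104]
jar 0.79 [272. 392.] 1147 [ 0.739 -0.25   0.064] [ 0.719 -0.273 -0.001] [ 0.782 -0.211  0.082]
jar 0.66 [251. 228.] 1082 [ 0.462 -0.001  0.016] [ 0.346 -0.04  -0.003] [0.542 0.049 0.023]
brush 0.63 [252. 232.] 1071 [ 0.465 -0.002  0.016] [ 0.349 -0.04  -0.006] [0.546 0.058 0.023]
cup 0.79 [164. 312.] 361 [0.784 0.166 0.025] [ 0.75   0.126 -0.006] [0.837 0.231 0.042]
```

```bash
python3 - <<'E'
import cv2,numpy as np
t=cv2.imread('pics/top0.png');s=cv2.imread('pics/side0.png')
a=cv2.resize(t[100:320,100:430],None,fx=1.2,fy=1.2);
b=cv2.resize(s[120:400,170:430],None,fx=1.2,fy=1.2)
h=max(a.shape[0],b.shape[0]);p=lambda i:np.pad(i,((0,h-i.shape[0]),(0,0),(0,0)))
cv2.imwrite('pics/v1.png',np.hstack([p(a),p(b)]))
E
```

```text
(no output)
```

View pics/v1.png

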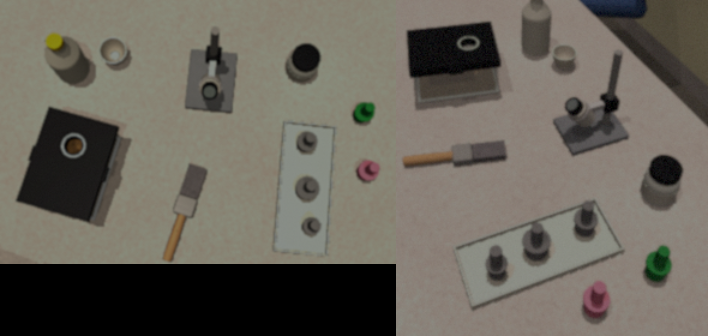

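```bash
python3 - <<'E'
from h import *
for c in ('top','side'):
    im,d,P=snap(c,c+'1'); print('==',c)
    m=masks_of('plug_a',c)
    for k in m:
        pc=cloud(k['mask'],d,P); top=pc[(pc[:,2]>.074)&(pc[:,2]<.09)]; fl=pc[(pc[:,2]>.034)&(pc[:,2]<.046)]
        if len(top)>4 and len(fl)>4:
            (cx,cy),(w,h),_=cv2.minAreaRect(fl[:,:2].astype(np.float32)); print(round(k['confidence'],2),'top',len(top),top.mean(0).round(4),'flange n',len(fl),np.round([cx,cy,w,h],4))
    # tub & tray rects
    for q,zl,zh in (('tub',.093,.108),('tray',-.01,.02),('stand',0.003,.02)):
        k=masks_of(q,c)[0]; pc=cloud(k['mask'],d,P); pc=pc[(pc[:,2]>zl)&(pc[:,2]<zh)]
        print(q,cv2.minAreaRect(pc[:,:2].astype(np.float32)), np.median(pc[:,2]))
    k=masks_of('stand',c)[0]; pc=cloud(k['mask'],d,P); r=pc[pc[:,2]>.13]; print('rod',len(r),np.median(r,0).round(4),r[:,2].max())
    b=pc[(pc[:,2]>.03)&(pc[:,2]<.11)]; np.save(f'pics/b{c}.npy',b)
    bb=b[b[:,2]>.06]; print('barrel',len(bb),bb.mean(0).round(4),bb.min(0).round(3),bb.max(0).round(3))
    # port: pale rim on lid
    k=masks_of('tub',c)[0]; g=cv2.cvtColor(im,cv2.COLOR_RGB2GRAY); mm=cv2.morphologyEx(k['mask'].astype(np.uint8),cv2.MORPH_CLOSE,np.ones((15,15)))
    ys,xs=np.nonzero((g>90)&(mm>0)&(d>0))
    X=np.array([onplane((y,x),.1,P) for y,x in zip(ys,xs)]); Z=np.array([unproj((y,x),d[y,x],P)[2] for y,x in zip(ys,xs)])
    X=X[(Z>.09)&(Z<.11)]
    med=X[:,:2]; 
    for _ in range(8):
        ce=np.median(med,0); med=med[np.linalg.norm(med-ce,axis=1)<.035]
    print('rim',len(med),ce,(med.max(0)+med.min(0))/2,np.ptp(med,axis=0))
E
```

```text
== top
0.82 top 55 [ 0.5888 -0.2401  0.0797] flange n 141 [ 0.5889 -0.2395  0.0392  0.0378]
0.8 top 47 [ 0.5311 -0.3635  0.0771] flange n 115 [ 0.5301 -0.3613  0.0376  0.0345]
0.67 top 45 [ 0.6525 -0.362   0.0766] flange n 114 [ 0.6508 -0.3596  0.0399  0.0354]
0.62 top 59 [ 0.494  -0.238   0.0796] flange n 225 [ 0.4938 -0.2374  0.0458  0.046 ]
0.47 top 53 [ 0.4194 -0.2432  0.0795] flange n 88 [ 0.4197 -0.2417  0.0315  0.0299]
tub ((0.5331602096557617, 0.22562837600708008), (0.1507478654384613, 0.19017471373081207), 74.40779876708984) 0.09995321521203232
tray ((0.4994744658470154, -0.23948705196380615), (0.1108935996890068, 0.27049028873443604), 84.0758056640625) 0.0044279881998383
stand ((0.7533004879951477, -0.048839300870895386), (0.10344254225492477, 0.18932689726352692), 83.21073913574219) 0.012034285040692698
rod 123 [ 0.7547 -0.0496  0.1835] 0.2075076098427318
barrel 532 [ 0.7117 -0.0451  0.0871] [ 0.663 -0.065  0.06 ] [ 0.773 -0.022  0.11 ]
rim 112 [0.56562734 0.21814737] [0.56801973 0.21711391] [0.04413191 0.04554674]
== side
0.79 top 61 [ 0.5277 -0.3677  0.0752] flange n 196
[... 284 characters left out ...]
399]
0.58 top 41 [ 0.65   -0.3647  0.0752] flange n 169 [ 0.6475 -0.3653  0.0378  0.0407]
tub ((0.531017005443573, 0.22222241759300232), (0.1506298929452896, 0.1899421662092209), 74.16126251220703) 0.09829888661610182
tray ((0.5003888607025146, -0.23796707391738892), (0.121598020195961, 0.27789968252182007), 83.86012268066406) 0.0032002055105237515
stand ((0.7232627272605896, -0.049642015248537064), (0.1021166518330574, 0.13099892437458038), 84.20345306396484) 0.010400638728629669
rod 192 [ 0.7539 -0.0569  0.17  ] 0.2017299805713391
barrel 661 [ 0.7123 -0.0551  0.0823] [ 0.661 -0.07   0.06 ] [ 0.772 -0.027  0.11 ]
rim 37 [0.57090314 0.21083458] [0.56504449 0.21401926] [0.04513348 0.04242932]
```

```bash
python3 -m inch '[{"delta_pos":[0,-1,0],"spin":-0.85,"jaw":-1},{"delta_pos":[0,-1,0],"spin":-0.85,"jaw":-1},{"delta_pos":[0,-1,0],"spin":-0.85,"jaw":-1},{"delta_pos":[0,-1,0],"spin":-0.85,"jaw":-1},{"delta_pos":[0,-1,0],"spin":-0.85,"jaw":-1}]' 20; python3 - <<'E'
from h import *
st(); P=cams.camera_params('wrist'); s=arm.get_state(); R=Ro.from_quat(s['tcp_rot']).as_matrix()
C=-np.asarray(P['R']).T@P['t']; print('cam in tool',R.T@(C-s['ee_pos']),'fwd',R.T@np.asarray(P['R']).T[:,2])
# lens fit
n=np.array([-.5736*.9945,.5736*.104,.819])
for c in ('top','side'):
    b=np.load(f'pics/b{c}.npy'); h=b@n; print(c,np.histogram(h,bins=12))
    for lo in (.003,.006):
        f=b[h>np.percentile(h,98)-.006]; 
    print(len(f),f.mean(0),f.min(0),f.max(0))
E
```

```text
clock: 2.42
ee_pos: [0.1756, 0.2768, 0.2294]
tcp_rot: [0.04, 0.999, -0.001, 0.0]
ft_force: [0.8, -1.1, 0.5]
finger_gap: 0.0851
2.425 [0.1756 0.2768 0.2294] [[-0.997, 0.08, 0.0], [0.08, 0.997, -0.002], [-0.0, -0.002, -1.0]] [ 7.920e-01 -4.980e-01  2.248e+00 -2.000e-03  1.393e+00 -6.980e-01] [ 0.83 -1.13  0.53] 0.0851
cam in tool [ 0.0753952   0.00018059 -0.1431959 ] fwd [-2.96352155e-01 -9.17735688e-04  9.55078299e-01]
top (array([  7,  33,  64,  82,  42,  21,  15,  38,  60,  15,  40, 124]), array([-0.38165336, -0.37522684, -0.36880033, -0.36237382, -0.35594731,
       -0.3495208 , -0.34309428, -0.33666777, -0.33024126, -0.32381475,
       -0.31738824, -0.31096172, -0.30453521]))
146 [ 0.67609826 -0.04145709  0.09685725] [ 0.66290803 -0.05719583  0.08559121] [ 0.69095246 -0.02664057  0.10684664]
side (array([ 15,  13,  14,  34,  79, 151,  96,  54,  56,  78,  38, 143]), array([-0.41191315, -0.40312448, -0.39433582, -0.38554715, -0.37675848,
       -0.36796981, -0.35918114, -0.35039247, -0.3416038 , -0.33281513,
       -0.32402646, -0.31523779, -0.30644912]))
136 [ 0.67409957 -0.04509776  0.0947379 ] [ 0.66091635 -0.06129542  0.08504699] [ 0.68715827 -0.02731664  0.10424995]
```

```bash
python3 -m inch '[{"delta_pos":[-0.8,-0.6,0],"spin":0,"jaw":-1},{"delta_pos":[-0.8,-0.6,0],"spin":0,"jaw":-1},{"delta_pos":[-0.8,-0.6,0],"spin":0,"jaw":-1},{"delta_pos":[-0.8,-0.6,0],"spin":0,"jaw":-1},{"delta_pos":[-0.8,-0.6,0],"spin":0,"jaw":-1},{"delta_pos":[-0.1,-0.95,0.2],"spin":0,"jaw":-1},{"delta_pos":[-0.1,-0.95,0.2],"spin":0,"jaw":-1},{"delta_pos":[-0.1,-0.95,0.2],"spin":0,"jaw":-1},{"delta_pos":[-0.1,-0.95,0.2],"spin":0,"jaw":-1},{"delta_pos":[-0.1,-0.95,0.2],"spin":0,"jaw":-1},{"delta_pos":[-0.1,-0.5,0.2],"spin":0,"jaw":-1}]'; cat > wl.py <<'E'
from h import *
import sys
s=st(); im,d,P=snap('wrist',sys.argv[1])
for k in masks_of('plug_a','wrist'):
    pc=cloud(k['mask'],d,P)
    top=pc[(pc[:,2]>.074)&(pc[:,2]<.09)]; fl=pc[(pc[:,2]>.034)&(pc[:,2]<.046)]
    if len(top)>4: print(round(k['confidence'],2),np.round(k['pixel']),'top',(top.max(0)+top.min(0))/2,np.ptp(top,axis=0).round(4)); 
    if len(fl)>4: print('  flange',(fl.max(0)+fl.min(0))/2,np.ptp(fl,axis=0).round(4))
E
python3 wl.py w1
```

```text
clock: 3.8
ee_pos: [0.422, -0.2585, 0.1619]
tcp_rot: [0.039, 0.999, 0.001, 0.012]
ft_force: [0.2, 1.3, 0.3]
finger_gap: 0.0854
3.8 [ 0.422  -0.2585  0.1619] [[-0.997, 0.078, 0.025], [0.078, 0.997, 0.0], [-0.025, 0.002, -1.0]] [-0.702 -0.003  1.992  0.018  1.134 -2.202] [0.25 1.32 0.26] 0.0854
0.79 [281. 312.] top [ 0.49113527 -0.24064879  0.0772703 ] [0.0191 0.0192 0.0064]
  flange [ 0.49070665 -0.24051091  0.04000601] [0.0458 0.0461 0.012 ]
0.73 [327. 175.] top [ 0.53100422 -0.36159652  0.07524804] [0.0138 0.01   0.0024]
  flange [ 0.52977992 -0.3556427   0.03987724] [0.039  0.0205 0.0117]
0.61 [192. 300.] top [ 0.41648186 -0.24633308  0.07754572] [0.0196 0.0194 0.007 ]
  flange [ 0.41453741 -0.24686504  0.04004374] [0.0318 0.0342 0.0118]
  flange [ 0.58473117 -0.24219131  0.04005633] [0.0387 0.04   0.0118]
```

View pics/w1.png

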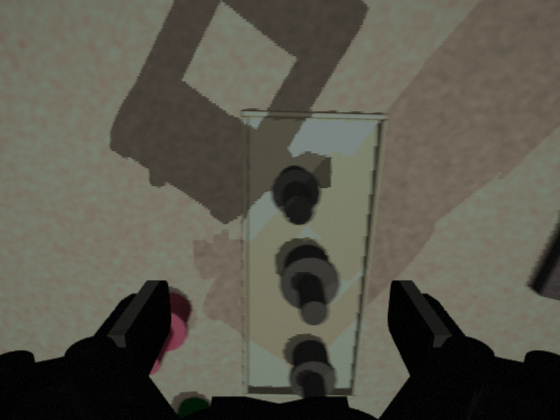

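```bash
python3 -m inch '[{"delta_pos":[0.11,0.2,0],"spin":0,"jaw":-1},{"delta_pos":[0,0,0.5],"spin":0,"jaw":-1},{"delta_pos":[0,0,0],"spin":0,"jaw":-1}]'; python3 wl.py w2
```

```text
clock: 4.28
ee_pos: [0.4158, -0.2415, 0.1312]
tcp_rot: [0.039, 0.999, 0.002, 0.011]
ft_force: [1.0, 0.0, -0.3]
finger_gap: 0.0851
4.275 [ 0.4158 -0.2415  0.1312] [[-0.997, 0.077, 0.023], [0.077, 0.997, 0.003], [-0.022, 0.005, -1.0]] [-0.683  0.01   2.043  0.019  1.073 -2.186] [ 1.02  0.02 -0.28] 0.0851
  flange [ 0.57197539 -0.24293019  0.04043142] [0.0087 0.0283 0.0077]
0.69 [216. 275.] top [ 0.41825692 -0.24519823  0.07898923] [0.0196 0.0192 0.01  ]
  flange [ 0.41607787 -0.24486918  0.04116521] [0.0312 0.0349 0.0094]
0.67 [312. 292.] top [ 0.49327734 -0.23884873  0.07923227] [0.0197 0.0193 0.0104]
  flange [ 0.49211173 -0.23934317  0.04088641] [0.0448 0.0472 0.0102]
  flange [ 0.53654014 -0.34816704  0.03745616] [0.0169 0.0085 0.0062]
```

```bash
python3 -m inch '[{"delta_pos":[0,-0.07,0.6],"spin":0,"jaw":-1},{"delta_pos":[0,0,0.6],"spin":0,"jaw":-1},{"delta_pos":[0,0,0.2],"spin":0,"jaw":-1},{"delta_pos":[0,0,0],"spin":0,"jaw":-1}]'; python3 -c "
from h import *
st()"
```

```text
clock: 4.88
ee_pos: [0.4264, -0.2502, 0.0564]
tcp_rot: [0.037, 0.999, -0.004, 0.02]
ft_force: [-0.2, -0.3, 1.0]
finger_gap: 0.0852
4.875 [ 0.4264 -0.2502  0.0564] [[-0.996, 0.074, 0.04], [0.073, 0.997, -0.01], [-0.04, -0.007, -0.999]] [-0.683  0.149  2.064  0.022  0.891 -2.194] [-0.24 -0.32  0.97] 0.0852
```

```bash
python3 -m inch '[{"delta_pos":[0.17,0.07,0.14],"spin":0,"jaw":-1},{"delta_pos":[0,0,0],"spin":0,"jaw":-1}]'; python3 -c "
from h import *
st()"
```

```text
clock: 5.12
ee_pos: [0.4177, -0.2459, 0.0496]
tcp_rot: [0.036, 0.999, -0.006, 0.022]
ft_force: [0.3, 0.0, -0.3]
finger_gap: 0.0857
5.125 [ 0.4177 -0.2459  0.0496] [[-0.996, 0.073, 0.043], [0.073, 0.997, -0.013], [-0.044, -0.01, -0.999]] [-0.688  0.14   2.091  0.023  0.869 -2.2  ] [ 0.26  0.02 -0.27] 0.0857
```

```bash
python3 -m inch '[{"delta_pos":[0,0,0.06],"spin":0,"jaw":-1},{"delta_pos":[0,0,0],"spin":0,"jaw":1},{"delta_pos":[0,0,0],"spin":0,"jaw":1},{"delta_pos":[0,0,0],"spin":0,"jaw":1},{"delta_pos":[0,0,0],"spin":0,"jaw":1},{"delta_pos":[0,0,0],"spin":0,"jaw":1}]' 60;python3 -c "
from h import *
st()"
```

```text
clock: 5.88
ee_pos: [0.4191, -0.2472, 0.0476]
tcp_rot: [0.037, 0.999, -0.007, 0.023]
ft_force: [-0.6, 0.7, 0.4]
finger_gap: 0.0184
5.875 [ 0.4191 -0.2472  0.0476] [[-0.996, 0.074, 0.046], [0.073, 0.997, -0.015], [-0.047, -0.012, -0.999]] [-0.688  0.146  2.09   0.023  0.861 -2.2  ] [-0.61  0.7   0.43] 0.0184
```

```bash
python3 -m inch '[{"delta_pos":[0,0,-0.6],"spin":0,"jaw":1},{"delta_pos":[0,0,-1],"spin":0,"jaw":1},{"delta_pos":[-0.1,0.3,-0.8],"spin":0,"jaw":1},{"delta_pos":[-0.21,0.85,0],"spin":0,"jaw":1},{"delta_pos":[-0.21,0.85,0],"spin":0,"jaw":1},{"delta_pos":[-0.21,0.85,0],"spin":0,"jaw":1},{"delta_pos":[-0.21,0.85,0],"spin":0,"jaw":1},{"delta_pos":[-0.21,0.85,0],"spin":0,"jaw":1},{"delta_pos":[-0.21,0.85,0],"spin":0,"jaw":1},{"delta_pos":[-0.21,0.85,0],"spin":0,"jaw":1},{"delta_pos":[-0.21,0.85,0],"spin":0,"jaw":1},{"delta_pos":[-0.21,0.6,0],"spin":0,"jaw":1},{"delta_pos":[0,0,0],"spin":0,"jaw":1}]';cat > loc.py <<'E'
from h import *
import sys
s=st(); n=sys.argv[1]
for c in sys.argv[2:]:
    im,d,P=snap(c,n+c); g=masks_of('plug_a',c)[:4]
    for k in g:
        pc=cloud(k['mask'],d,P); e=np.array(s['ee_pos']); pc=pc[(np.linalg.norm(pc[:,:2]-e[:2],axis=1)<.06)]
        if len(pc)>30: print(c,round(k['confidence'],2),np.round(k['pixel']),len(pc),np.median(pc,0).round(4),pc.min(0).round(4),pc.max(0).round(4))
E
python3 loc.py p1 top side
```

```text
clock: 7.5
ee_pos: [0.5701, 0.221, 0.195]
tcp_rot: [0.038, 0.999, -0.007, 0.024]
ft_force: [0.3, -0.6, -1.2]
finger_gap: 0.0184
7.5 [0.5701 0.221  0.195 ] [[-0.996, 0.077, 0.047], [0.076, 0.997, -0.015], [-0.048, -0.011, -0.999]] [ 0.269  0.197  1.708 -0.029  1.195 -1.215] [ 0.27 -0.6  -1.23] 0.0184
side 0.75 [135. 227.] 166 [0.5612 0.2046 0.1749] [0.5499 0.1976 0.0976] [0.5906 0.2696 0.1986]
```

```bash
python3 - <<'E'
from h import *
im,d,P=snap('wrist','p1w'); s,_,Ps=snap('side','p1s')
a=s[80:240,130:310]; a=cv2.resize(a,None,fx=2.2,fy=2.2); b=cv2.resize(im,(400,300))
h=max(a.shape[0],300); p=lambda i:np.pad(i,((0,h-i.shape[0]),(0,0),(0,0)))
cv2.imwrite('pics/v3.png',np.hstack([p(a),p(b)])[:,:,::-1])
E
```

```text
(no output)
```

View pics/v3.png

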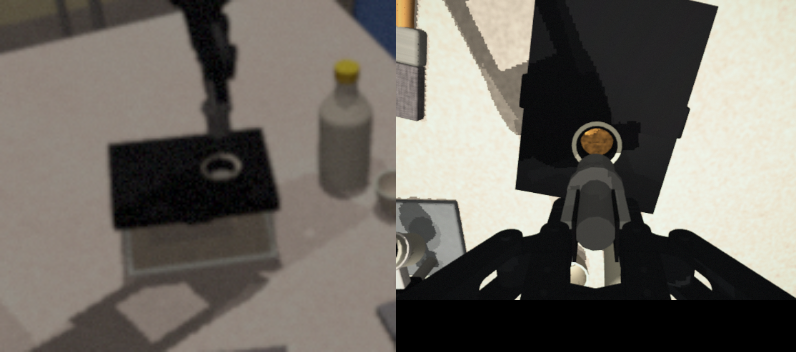

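```bash
cat > fit.py <<'E'
from h import *
from scipy.optimize import least_squares
import sys
def port(im,d,P):
    H,W=d.shape; pc=cloud(np.ones((H,W),bool),np.where(d>0,d,1e-3),P).reshape(H,W,3); g=cv2.cvtColor(im,cv2.COLOR_RGB2GRAY)
    m=(abs(pc[...,2]-.1)<.006)&(d>0)&(g>110)&(np.hypot(pc[...,0]-.567,pc[...,1]-.216)<.04)
    ys,xs=np.nonzero(m); X=np.array([onplane((y,x),.1,P) for y,x in zip(ys,xs)])[:,:2]
    f=lambda p:np.linalg.norm(X-p[:2],axis=1)-p[2]
    r=least_squares(f,[.567,.216,.02],loss='soft_l1',f_scale=.002); print('port',len(X),r.x.round(4),'spread',np.std(f(r.x)).round(4)); return r.x
def plug(im,d,P,ee,zf):
    # fit axis to body points: radius 14 within expected foot zf..; flange cloud too
    H,W=d.shape; pc=cloud(np.ones((H,W),bool),np.where(d>0,d,1e-3),P)
    k=(np.hypot(pc[:,0]-ee[0],pc[:,1]-ee[1])<.03)&(pc[:,2]>zf+.004)&(pc[:,2]<zf+.027)
    X=pc[k]; 
    def f(p):
        a=np.array([p[2],p[3],1]);a/=np.linalg.norm(a); o=np.array([p[0],p[1],zf]); v=X-o
        return np.linalg.norm(v-np.outer(v@a,a),axis=1)-.014
    r=least_squares(f,[ee[0],ee[1],0,0],loss='soft_l1',f_scale=.001); print('plug foot xy',len(X),r.x.round(4),'res',np.median(abs(r.fun)).round(4)); return r.x
if __name__=='__main__':
    s=st(); im,d,P=snap('wrist'); port(im,d,P); plug(im,d,P,s['ee_pos'],s['ee_pos'][2]-.0436)
    s2=snap('top'); port(*s2)
E
python3 fit.py
```

```text
7.8 [0.5695 0.2174 0.1954] [[-0.996, 0.082, 0.047], [0.081, 0.997, -0.016], [-0.048, -0.012, -0.999]] [ 0.263  0.193  1.712 -0.03   1.196 -1.216] [ 0.38 -0.53 -0.51] 0.0185
port 800 [0.5657 0.2179 0.0212] spread 0.0011
plug foot xy 603 [ 0.5674  0.2175 -0.0036  0.0089] res 0.0001Traceback (most recent call last):
  File "fit.py", line 21, in <module>
    s2=snap('top'); port(*s2)
                    ~~~~^^^^^
  File "fit.py", line 7, in port
    ys,xs=np.nonzero(m); X=np.array([onplane((y,x),.1,P) for y,x in zip(ys,xs)])[:,:2]
                           ~~~~~~~~~~~~~~~~~~~~~~~~~~~~~~~~~~~~~~~~~~~~~~~~~~~~~^^^^^^
IndexError: too many indices for array: array is 1-dimensional, but 2 were indexed
```

```bash
python3 -m inch '[{"delta_pos":[0.03,0.01,0.35],"spin":0,"jaw":1},{"delta_pos":[0.03,0,0.35],"spin":0,"jaw":1},{"delta_pos":[0,0,0],"spin":0,"jaw":1}]'; python3 fit.py 2>/dev/null
```

```text
clock: 8.28
ee_pos: [0.5688, 0.2158, 0.1541]
tcp_rot: [0.042, 0.999, -0.007, 0.025]
ft_force: [-0.4, -0.1, -1.2]
finger_gap: 0.0186
8.275 [0.5688 0.2158 0.1541] [[-0.995, 0.085, 0.05], [0.084, 0.996, -0.015], [-0.051, -0.011, -0.999]] [ 0.261  0.233  1.748 -0.031  1.117 -1.212] [-0.4  -0.09 -1.2 ] 0.0186
port 994 [0.5676 0.2181 0.0214] spread 0.0011
plug foot xy 637 [ 0.5679  0.2161 -0.0074  0.0084] res 0.0001
```

```bash
python3 -m inch '[{"delta_pos":[0.01,0.03,0],"spin":0,"jaw":1},{"delta_pos":[0.015,0,0.2],"spin":0,"jaw":1},{"delta_pos":[0.015,0,0.15],"spin":0,"jaw":1},{"delta_pos":[0,0,0],"spin":0,"jaw":1}]'; python3 fit.py 2>/dev/null
```

```text
clock: 8.88
ee_pos: [0.5725, 0.2188, 0.1432]
tcp_rot: [0.042, 0.999, -0.006, 0.03]
ft_force: [-1.3, -0.8, -0.7]
finger_gap: 0.0187
8.875 [0.5725 0.2188 0.1432] [[-0.995, 0.084, 0.06], [0.084, 0.996, -0.014], [-0.061, -0.009, -0.998]] [ 0.265  0.248  1.752 -0.033  1.087 -1.207] [-1.35 -0.81 -0.68] 0.0187
port 1120 [0.5662 0.2179 0.0212] spread 0.0011
plug foot xy 596 [ 0.5714  0.219  -0.0192  0.0022] res 0.0001
```

```bash
python3 -m inch '[{"delta_pos":[0.08,-0.015,0],"spin":0,"jaw":1},{"delta_pos":[0.03,0,0.15],"spin":0,"jaw":1},{"delta_pos":[0,0,0],"spin":0,"jaw":1}]'; python3 fit.py 2>/dev/null
```

```text
clock: 9.35
ee_pos: [0.566, 0.2183, 0.1312]
tcp_rot: [0.042, 0.999, -0.005, 0.031]
ft_force: [0.1, -0.8, -1.8]
finger_gap: 0.0184
9.35 [0.566  0.2183 0.1312] [[-0.995, 0.084, 0.061], [0.084, 0.996, -0.013], [-0.062, -0.008, -0.998]] [ 0.267  0.25   1.775 -0.033  1.062 -1.204] [ 0.13 -0.79 -1.77] 0.0184
port 1117 [0.5666 0.2179 0.0215] spread 0.0011
plug foot xy 5178 [ 0.562   0.2418 -0.1472 -1.6928] res 0.003
```

```bash
python3 -m inch '[{"delta_pos":[-0.005,0,0.13],"spin":0,"jaw":1},{"delta_pos":[0.02,0,0.12],"spin":0,"jaw":1},{"delta_pos":[0,0,0],"spin":0,"jaw":1}]'; python3 -c "
from h import *
st()"
```

```text
clock: 9.82
ee_pos: [0.5669, 0.2183, 0.1157]
tcp_rot: [0.042, 0.999, -0.005, 0.031]
ft_force: [-0.2, -0.5, -0.5]
finger_gap: 0.0184
9.825 [0.5669 0.2183 0.1157] [[-0.994, 0.084, 0.062], [0.084, 0.996, -0.013], [-0.063, -0.008, -0.998]] [ 0.267  0.27   1.782 -0.034  1.033 -1.203] [-0.21 -0.51 -0.45] 0.0184
```

```bash
python3 -m inch '[{"delta_pos":[0.01,0,0.05],"spin":0,"jaw":1},{"delta_pos":[0,0,0.03],"spin":0,"jaw":1}]'; python3 -m inch '[{"delta_pos":[0,0,0.03],"spin":0,"jaw":1},{"delta_pos":[0,0,0],"spin":0,"jaw":1}]'
```

```text
clock: 10.07
ee_pos: [0.5676, 0.2185, 0.1135]
tcp_rot: [0.042, 0.999, -0.005, 0.032]
ft_force: [-4.5, -1.8, 10.8]
finger_gap: 0.0186
clock: 10.32
ee_pos: [0.5679, 0.2186, 0.1143]
tcp_rot: [0.042, 0.999, -0.005, 0.032]
ft_force: [0.3, 1.3, -0.9]
finger_gap: 0.0186
```

```bash
python3 -m inch '[{"delta_pos":[0,0,0.05],"spin":0,"jaw":1},{"delta_pos":[0,0,0.04],"spin":0,"jaw":1},{"delta_pos":[0,0,0.04],"spin":0,"jaw":1}]'; python3 - <<'E'
from h import *
s=st()
im,d,P=snap('wrist','seat'); 
H,W=d.shape; pc=cloud(np.ones((H,W),bool),np.where(d>0,d,1e-3),P)
r=np.hypot(pc[:,0]-.567,pc[:,1]-.218)
k=(r<.0165)&(r>.0125)&(pc[:,2]>.08)&(pc[:,2]<.125); print('flange z',np.percentile(pc[k,2],[5,25,50,75,95]).round(4),k.sum())
k=(r<.06)&(r>.03)&(pc[:,2]>.08)&(pc[:,2]<.12); print('lid z',np.percentile(pc[k,2],[5,50,95]))
E
```

```text
clock: 10.7
ee_pos: [0.5688, 0.2187, 0.1135]
tcp_rot: [0.042, 0.999, -0.006, 0.031]
ft_force: [-7.1, -1.8, 12.2]
finger_gap: 0.0183
10.7 [0.5688 0.2187 0.1135] [[-0.995, 0.084, 0.062], [0.083, 0.996, -0.014], [-0.063, -0.009, -0.998]] [ 0.267  0.277  1.778 -0.034  1.03  -1.204] [-7.05 -1.81 12.22] 0.0183
flange z [0.0908 0.106  0.1066 0.1073 0.123 ] 1030
lid z [0.09958501 0.10055237 0.1015388 ]
```

View pics/seat.png

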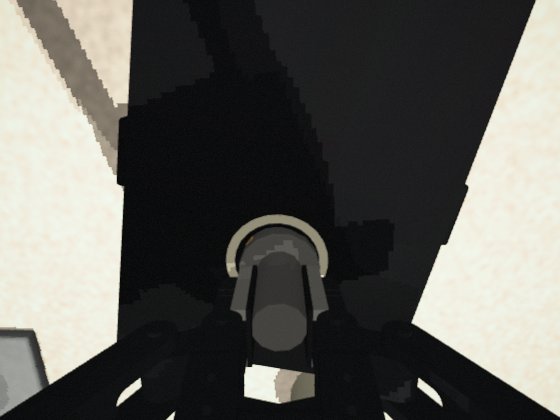

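```bash
python3 -m inch '[{"delta_pos":[0,0,-0.15],"spin":0,"jaw":1},{"delta_pos":[0,0,-0.15],"spin":0,"jaw":1},{"delta_pos":[0,0,0],"spin":0,"jaw":1}]'; python3 -m inch '[{"delta_pos":[0.08,0,0],"spin":0,"jaw":1},{"delta_pos":[0.08,0,0],"spin":0,"jaw":1}]' 20; python3 -c "
from h import *
st()"
```

```text
clock: 11.12
ee_pos: [0.5682, 0.2191, 0.1323]
tcp_rot: [0.042, 0.999, -0.005, 0.032]
ft_force: [-0.6, 1.0, -0.9]
finger_gap: 0.0181
clock: 11.38
ee_pos: [0.5632, 0.2193, 0.1324]
tcp_rot: [0.041, 0.998, -0.005, 0.038]
ft_force: [11.2, -1.6, -6.6]
finger_gap: 0.0186
11.375 [0.5632 0.2193 0.1324] [[-0.994, 0.083, 0.076], [0.082, 0.997, -0.014], [-0.077, -0.008, -0.997]] [ 0.272  0.236  1.79  -0.039  1.046 -1.197] [11.15 -1.56 -6.59] 0.0186
```

```bash
python3 -m inch '[{"delta_pos":[0.08,0,0],"spin":0,"jaw":1},{"delta_pos":[0.08,0,0],"spin":0,"jaw":1}]'; python3 -m inch '[{"delta_pos":[0.1,0,0],"spin":0,"jaw":1}]'; python3 -c "
from h import *
st()"
```

```text
clock: 11.62
ee_pos: [0.5623, 0.2189, 0.1331]
tcp_rot: [0.041, 0.998, -0.005, 0.05]
ft_force: [8.9, -2.4, -6.2]
finger_gap: 0.018
clock: 11.75
ee_pos: [0.5615, 0.2189, 0.1335]
tcp_rot: [0.04, 0.998, -0.005, 0.056]
ft_force: [12.5, -1.9, -7.6]
finger_gap: 0.0184
11.75 [0.5615 0.2189 0.1335] [[-0.99, 0.081, 0.112], [0.08, 0.997, -0.014], [-0.113, -0.005, -0.994]] [ 0.278  0.212  1.818 -0.053  1.007 -1.186] [12.48 -1.88 -7.6 ] 0.0184
```

```bash
python3 -m inch '[{"delta_pos":[0.15,0,0],"spin":0,"jaw":1},{"delta_pos":[0.15,0,0],"spin":0,"jaw":1},{"delta_pos":[0.15,0,0],"spin":0,"jaw":1},{"delta_pos":[0.15,0,0],"spin":0,"jaw":1}]'; python3 - <<'E'
from h import *
s=st()
im,d,P=snap('wrist','t1')
s2,_,_=snap('side'); a=cv2.resize(s2[90:230,140:300],(480,420)); cv2.imwrite('pics/v5.png',np.hstack([a,im[:,120:440]])[:,:,::-1])
E
```

```text
clock: 12.25
ee_pos: [0.5465, 0.2199, 0.1362]
tcp_rot: [0.039, 0.996, -0.004, 0.083]
ft_force: [5.9, -1.4, -2.4]
finger_gap: 0.0184
12.25 [0.5465 0.2199 0.1362] [[-0.983, 0.078, 0.165], [0.077, 0.997, -0.014], [-0.166, -0.001, -0.986]] [ 0.295  0.155  1.885 -0.075  0.948 -1.158] [ 5.92 -1.39 -2.43] 0.0184
```

View pics/v5.png

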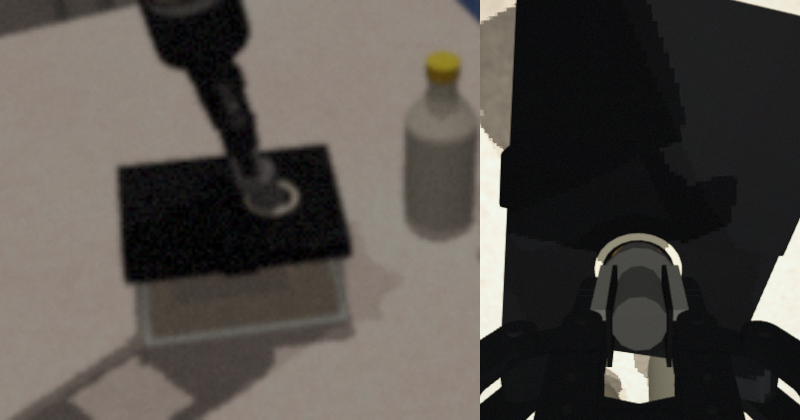

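```bash
cat > pf.py <<'E'
from h import *
from scipy.optimize import least_squares
def cyl(r,z,R,a,b):
    q=np.stack([r-R,abs(z-(a+b)/2)-(b-a)/2]); return np.minimum(q.max(0),0)+np.linalg.norm(np.maximum(q,0),axis=0)
def sdf(X,p):  # p: foot xyz, tilt vector ax,ay (axis=(ax,ay,1) in frame of up)
    a=np.array([p[3],p[4],1.]);a/=np.linalg.norm(a); v=X-p[:3]; z=v@a; r=np.linalg.norm(v-np.outer(z,a),axis=1)
    return np.minimum.reduce([cyl(r,z,.014,0,.03),cyl(r,z,.018,.03,.036),cyl(r,z,.01,.036,.076)])
def fit(s,d,P,guess=None,show=True,zmin=0):
    R=Ro.from_quat(s['tcp_rot']).as_matrix(); e=np.array(s['ee_pos'])
    pc=cloud(d>0,d,P); t=(pc-e)@R
    best=None
    for a0 in (0,.2,.4,.6):
        a=np.array([-a0,0.06*a0,1]);a/=np.linalg.norm(a); G=e-.019*R[:,2]; p0=np.r_[G-.063*a,-a0,0.]
        X=pc[(abs(t[:,1])<.022)&(pc[:,2]>zmin)]
        X=X[abs(sdf(X,p0))<.012]; 
        # drop finger pads: near |y|>9mm above flange
        tt=(X-e)@R; X=X[~((abs(tt[:,1])>.0085)&(tt[:,2]<.003))]
        if len(X)<50: continue
        r=least_squares(lambda p:sdf(X,p),p0,loss='cauchy',f_scale=.0007)
        c=np.mean(abs(sdf(X,r.x))<.0015)*len(X)
        if best is None or c>best[0]: best=(c,len(X),r.x)
    p=best[2]; a=np.array([p[3],p[4],1.]);a/=np.linalg.norm(a)
    if show: print('inl',int(best[0]),best[1],'foot',p[:3].round(4),'axis',a.round(3),'tilt deg',np.degrees(np.arccos(a[2])).round(1))
    return p[:3],a
if __name__=='__main__':
    import sys
    s=st(); im,d,P=snap('wrist'); f,a=fit(s,d,P,zmin=float(sys.argv[1]))
    L=np.array([.675,-.0435,.0955]); n=np.array([-.5736*.9945,.5736*.104,.819]); V=L+.08*n
    R=Ro.from_quat(s['tcp_rot']).as_matrix()
    print('angle to view',np.degrees(np.arccos(a@n)).round(1),'foot->view world',(V-f).round(4),'tool units',(R.T@(V-f)/.06).round(2))
E
python3 pf.py .102
```

```text
12.35 [0.5456 0.22   0.1363] [[-0.983, 0.078, 0.164], [0.077, 0.997, -0.014], [-0.164, -0.001, -0.986]] [ 0.296  0.154  1.885 -0.075  0.95  -1.158] [ 7.15 -2.28 -0.51] 0.0184
inl 4627 4704 foot [0.565  0.2184 0.0964] axis [-0.341  0.032  0.94 ] tilt deg 20.0
angle to view 15.0 foot->view world [ 0.0643 -0.2572  0.0646] tool units [-1.56 -4.19 -0.83]
```

```bash
python3 -m inch '[{"delta_pos":[0.12,0,0.05],"spin":0,"jaw":1},{"delta_pos":[0.15,0,0],"spin":0,"jaw":1},{"delta_pos":[0.15,0,0],"spin":0,"jaw":1}]'; python3 pf.py .102
```

```text
clock: 12.78
ee_pos: [0.5389, 0.2208, 0.1385]
tcp_rot: [0.037, 0.994, -0.003, 0.104]
ft_force: [11.9, -3.9, -2.8]
finger_gap: 0.0187
12.775 [0.5389 0.2208 0.1385] [[-0.976, 0.075, 0.207], [0.073, 0.997, -0.013], [-0.207, 0.003, -0.978]] [ 0.308  0.118  1.927 -0.095  0.904 -1.136] [11.86 -3.95 -2.8 ] 0.0187
inl 4327 4396 foot [0.5626 0.2191 0.101 ] axis [-0.431  0.036  0.901] tilt deg 25.7
angle to view 9.4 foot->view world [ 0.0668 -0.2578  0.06  ] tool units [-1.61 -4.2  -0.69]
```

```bash
python3 -m inch '[{"delta_pos":[0.1,0,0.1],"spin":0,"jaw":1},{"delta_pos":[0.15,0,0.05],"spin":0,"jaw":1},{"delta_pos":[0.15,0,0.03],"spin":0,"jaw":1},{"delta_pos":[0.15,0,0.03],"spin":0,"jaw":1}]'; python3 pf.py .102
```

```text
clock: 13.32
ee_pos: [0.5357, 0.2214, 0.1358]
tcp_rot: [0.034, 0.99, -0.001, 0.137]
ft_force: [13.1, -4.5, -2.5]
finger_gap: 0.0183
13.325 [0.5357 0.2214 0.1358] [[-0.96, 0.068, 0.271], [0.067, 0.998, -0.012], [-0.271, 0.007, -0.963]] [ 0.322  0.086  1.978 -0.132  0.824 -1.102] [13.07 -4.48 -2.51] 0.0183
inl 4209 4249 foot [0.5634 0.2196 0.1005] axis [-0.511  0.036  0.859] tilt deg 30.8
angle to view 4.4 foot->view world [ 0.066  -0.2583  0.0605] tool units [-1.62 -4.21 -0.62]
```

```bash
python3 -m inch '[{"delta_pos":[-0.1,0,-0.35],"spin":0,"jaw":1},{"delta_pos":[-0.27,0,-0.8],"spin":0,"jaw":1},{"delta_pos":[-0.2,0,-0.7],"spin":0,"jaw":1},{"delta_pos":[-0.18,-0.7,0.1],"spin":0,"jaw":1},{"delta_pos":[-0.18,-0.9,0.1],"spin":0,"jaw":1},{"delta_pos":[-0.18,-0.9,0.1],"spin":0,"jaw":1},{"delta_pos":[-0.18,-0.9,0.1],"spin":0,"jaw":1},{"delta_pos":[-0.18,-0.6,0],"spin":0,"jaw":1},{"delta_pos":[0,0,0],"spin":0,"jaw":1}]' 60; python3 pf.py .15; python3 - <<'E'
from h import *
n=np.array([-.5736*.9945,.5736*.104,.819])
for c in ('wrist','top','side'):
    im,d,P=snap(c,'v6'+c)
    for q in ('lens','stand'):
        for k in masks_of(q,c)[:1]:
            b=cloud(k['mask'],d,P); b=b[(b[:,2]>.03)&(b[:,2]<.13)]
            if len(b)<30: continue
            h=b@n; f=b[h>np.percentile(h,97)-.006]; print(c,q,round(k['confidence'],2),np.round(k['pixel']),len(f),((f.max(0)+f.min(0))/2).round(4),f.mean(0).round(4),np.ptp(f,axis=0).round(4),np.percentile(h,97).round(4))
w=cv2.imread('pics/v6wrist.png');s=cv2.imread('pics/v6side.png')
cv2.imwrite('pics/v6.png',np.hstack([cv2.resize(w,(440,330)),cv2.resize(s[100:285,240:440],(357,330))]))
E
```

```text
clock: 14.5
ee_pos: [0.5761, -0.0267, 0.2465]
tcp_rot: [0.032, 0.991, 0.001, 0.133]
ft_force: [0.3, -0.6, 0.0]
finger_gap: 0.0182
14.5 [ 0.5761 -0.0267  0.2465] [[-0.962, 0.064, 0.264], [0.064, 0.998, -0.007], [-0.264, 0.011, -0.965]] [-0.191 -0.065  1.906  0.051  1.038 -1.717] [ 0.33 -0.62  0.03] 0.0182
inl 4120 4607 foot [ 0.6042 -0.0267  0.2107] axis [-0.503  0.024  0.864] tilt deg 30.3
angle to view 5.1 foot->view world [ 0.0252 -0.0121 -0.0497] tool units [-0.2  -0.18  0.91]
wrist lens 0.74 [ 97. 516.] 1061 [0.5099 0.1608 0.0919] [0.51   0.1601 0.0949] [0.0392 0.0153 0.0208] -0.2026
wrist stand 0.84 [224. 266.] 728 [ 0.6709 -0.0394  0.0938] [ 0.6697 -0.0404  0.0939] [0.0213 0.0329 0.0179] -0.3062
top lens 0.91 [164. 272.] 148 [ 0.6762 -0.0419  0.0989] [ 0.6764 -0.0416  0.0973] [0.028  0.0306 0.0232] -0.3062
top stand 0.65 [165. 279.] 152 [ 0.6766 -0.0419  0.0977] [ 0.6763 -0.0416  0.0971] [0.0289 0.0306 0.0255] -0.3064
side lens 0.73 [302. 328.] 70 [ 0.5854 -0.2428  0.0762] [ 0.5842 -0.2437  0.0777] [0.0163 0.0195 0.0121] -0.2819
side stand 0.68 [223. 336.] 140 [ 0.6741 -0.0452  0.0941] [ 0.6741 -0.0458  0.0948] [0.0274 0.0325 0.0229] -0.3082
```

View pics/v6.png

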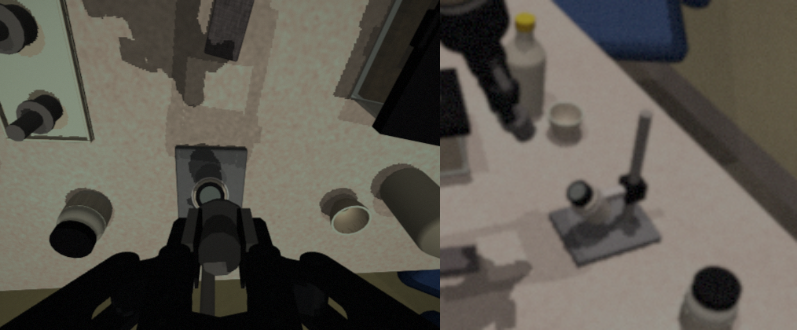

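```bash
python3 -m inch '[{"delta_pos":[-0.1,-0.15,0.2],"spin":0,"jaw":1},{"delta_pos":[-0.08,0,0.3],"spin":0,"jaw":1},{"delta_pos":[0,0,0.2],"spin":0,"jaw":1},{"delta_pos":[0,0,0],"spin":0,"jaw":1}]'; python3 pf.py .13
```

```text
clock: 15.5
ee_pos: [0.5981, -0.0338, 0.2042]
tcp_rot: [0.03, 0.991, 0.001, 0.132]
ft_force: [0.6, 1.0, -1.5]
finger_gap: 0.0183
15.5 [ 0.5981 -0.0338  0.2042] [[-0.963, 0.058, 0.262], [0.059, 0.998, -0.005], [-0.262, 0.011, -0.965]] [-0.197  0.028  1.896  0.057  0.957 -1.735] [ 0.6   1.03 -1.52] 0.0183
inl 4224 4266 foot [ 0.6269 -0.0351  0.1695] axis [-0.502  0.025  0.864] tilt deg 30.2
angle to view 5.2 foot->view world [ 0.0025 -0.0036 -0.0085] tool units [-0.01 -0.06  0.15]
```

```bash
python3 -m inch '[{"delta_pos":[-0.01,-0.06,0.14],"spin":0.5,"jaw":1},{"delta_pos":[0,0,0],"spin":0,"jaw":1},{"delta_pos":[0,0,0],"spin":0,"jaw":1}]'; python3 pf.py .12
```

```text
clock: 15.92
ee_pos: [0.6016, -0.0379, 0.1972]
tcp_rot: [0.051, 0.99, 0.004, 0.133]
ft_force: [0.1, -0.6, -1.0]
finger_gap: 0.0181
15.925 [ 0.6016 -0.0379  0.1972] [[-0.959, 0.099, 0.264], [0.102, 0.995, -0.005], [-0.263, 0.022, -0.964]] [-0.204  0.042  1.896  0.06   0.941 -1.701] [ 0.14 -0.55 -0.98] 0.0181
inl 4199 4264 foot [ 0.6299 -0.0398  0.1618] axis [-0.502  0.035  0.864] tilt deg 30.2
angle to view 5.0 foot->view world [-0.0005  0.0011 -0.0008] tool units [0.01 0.02 0.01]
```

```bash
python3 - <<'E'
from h import *
import pf
s=st()
for c in ('side','top'):
    im,d,P=snap(c,'f'+c); 
    try: pf.fit(s,d,P,zmin=.12)
    except Exception as e: print(c,e)
    for k in masks_of('plug_a',c):
        pc=cloud(k['mask'],d,P); print(c,round(k['confidence'],2),np.median(pc,0).round(3))
a=cv2.imread('pics/fside.png')[100:350,220:440]; cv2.imwrite('pics/v7.png',cv2.resize(a,None,fx=2.2,fy=2.2))
E
```

```text
15.975 [ 0.6014 -0.0378  0.1971] [[-0.959, 0.099, 0.264], [0.102, 0.995, -0.005], [-0.263, 0.022, -0.965]] [-0.204  0.042  1.896  0.06   0.941 -1.701] [ 0.73  0.15 -0.75] 0.0183
inl 172 193 foot [ 0.6305 -0.042   0.1598] axis [-0.526  0.027  0.85 ] tilt deg 31.8
side 0.92 [ 0.582 -0.25   0.039]
side 0.75 [ 0.643 -0.368  0.035]
side 0.64 [ 0.524 -0.373  0.036]
side 0.62 [ 0.488 -0.248  0.039]
side 0.48 [ 0.619 -0.053  0.185]
top 'NoneType' object is not subscriptable
top 0.63 [ 0.585 -0.236  0.041]
top 0.61 [ 0.528 -0.358  0.038]
top 0.6 [ 0.647 -0.356  0.037]
top 0.57 [ 0.491 -0.234  0.041]
top 0.32 [0.786 0.162 0.022]
```

View pics/v7.png

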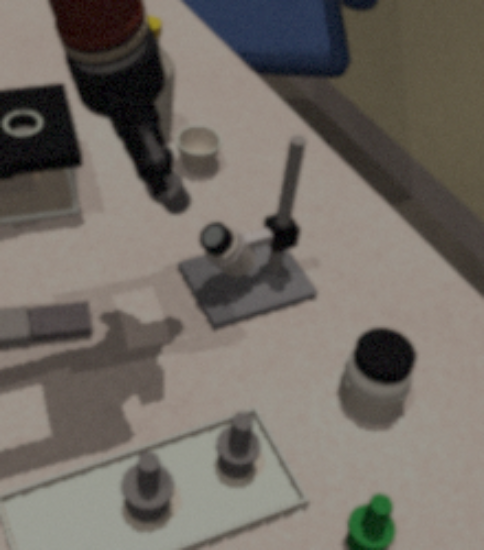

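The side view shows the plug held about 8 cm off the lens and in line with it (foot near crop pixel (175,200), lens near (215,238)). The other two plugs stand in the tray and nothing else has moved, so I am handing in.

```bash
python3 -c "
from h import *
st(); print(arm.close_job())"
```

```text
16.175 [ 0.6014 -0.0377  0.1971] [[-0.959, 0.099, 0.264], [0.101, 0.995, -0.005], [-0.263, 0.022, -0.964]] [-0.204  0.042  1.896  0.06   0.941 -1.701] [0.46 0.43 0.08] 0.0185
the job is handed in; nothing more can be done
None
```

I seated the 28 mm plug in the port, drew it out again, and handed in at 16.2 s of the 51 s with it held still in front of the inspection camera. `close_job` gives no verdict, so what follows rests on my own measurements.

- **Seating:** the flange top measured about 6 mm above the lid, as it should when fully home, with about 12 N of push.
- **Tilting:** the moves offered no direct way to tilt the tool. I lowered the grip to 20 N and levered the plug against the port's rim until it leaned about 30°. The wrist force read at most about 15 N at the end of each move, well under the 45 N limit. I then gripped at 60 N for the rest.
- **Final hold:** the wrist-camera fit puts the mesh centre about 1.5 mm from my estimate of the view point. The axis is about 5° off the line of sight (limit 12.6°).
- **Cross-checks:** the side-camera fit agreed to within about 3 mm and 2°. The top-camera fit failed because it found too few points. The top and side cameras place the lens 2–4 mm apart, and I used the value between them.
- **Rest of the scene:** the last side picture and detections showed the other two plugs standing in the tray. Nothing else had visibly moved, and I saw no sign that the stand had been touched.

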